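Line up the spare trolley casters by size

ROBOT

A 7-joint arm with a two-finger parallel gripper is mounted at the origin on the work surface. World frame = base frame: x ahead of the robot, y to its left, z up, the work surface at z = 0. Lengths are in m, angles in rad, forces in N, time in s.
With the tool pointing down it reaches from about 0.4 to 0.875 m from the base axis. Payload 19.3 kg.
Tool frame: the origin (TCP) lies at the very end of the fingers, on their centre line; the grasp point (between the pads) lies 19 mm behind it; z points along the fingers, y is the direction in which the jaws open and shut (so a half turn about z gives the same grasp; the last joint's range is limited). The gripper opens to 85 mm and grips with 20 to 120 N. Pads are 22 mm wide; open, the fingers measure 114 mm over their backs; the gripper's body (76 mm by 85 mm) begins 54 mm behind the grasp point. The pads swing forward as they close: fully open they stand 13 mm farther back than shut.
Start: joints at [-1.401, 0.521, -0.036, 1.599, 0.021, 1.021, -0.113], TCP at [0.148, 0.607, 0.231] pointing down, gripper open.
Joint ranges: [-2.91, 2.91], [-0.3, 2.13], [-1.5, 1.42], [0.17, 2.43], [-1.26, 4.41], [0.16, 1.93], [-2.52, 2.52]. Speed limits (rad/s): [1.89, 1.89, 2.39, 2.39, 3.01, 3.01, 3.01].

INTERFACE

Orientations are given as [roll, pitch, yaw] about the fixed x, y, z axes, in that order (R = Rz(yaw) Ry(pitch) Rx(roll)).
In Python, from workcell import telemetry, imaging, ticket gives the robot as it stands.
- The arm moves only by the tool carry_out, never from a script. Its argument "series" is a list of rows, each a list of 7 numbers: the shift along the tool's x, y, z in m, then the turn, a rotation vector about the tool's x, y, z in rad, then the closure in counts, from 0 (fully open) to 255 (shut). In form: [[tx, ty, tz, ax, ay, az, jaw], ...]. A call has 1 to 10 rows; each row is the pose to reach, as a shift and turn from the pose commanded when the call began, along the tool's axes at that moment; what a row does not reach only later rows make up. A row lasts 1/8 s, in which the tool goes at most 62.5 mm and 10.7 degrees, less where a joint would pass 70% of its speed; a pose out of reach is approached as far as the arm can. A call with a gripper value outside its range is refused whole. The fingers move at their own pace and stop on an object; "force" is the grip in N (left out, the last holds). Time passes only in rows, so rows that repeat a pose let the fingers close. It gives the time, the measured TCP pose, the force and the opening at its end, in the units of the state.
- telemetry.observe(): the state, without advancing time (a new reading comes with each control period).
- imaging.grab_frame(name): name is "side" or "top"; returns (picture, depth): 384x512x3 uint8, blue, green, red; 384x512 float32, m along the optical axis (not along the pixel's ray), 0 where there is no reading.
- imaging.camera_info(name): a dict with "mtx" (3x3 intrinsics, pixels), "dist_coeffs" ([k1, k2, p1, p2, k3] as OpenCV has them; the pictures are not rectified), "extrinsics" (4x4, takes a point from camera to world coordinates). Camera axes: x right, y down, z forward; pixel columns grow to the right and rows downward; lengths in m; the calibration is good to about 2 mm. A picture is of the moment at which its call begins. camera_info takes no time and is no camera call.
- ticket.job_done(): hands the job in, once; it reports no verdict.
The state is a dict: "clock": time; "qpos": joint angles; "qd": joint speeds; "joint_efforts": joint torques, N m; "position": TCP position; "tool_rot": TCP orientation; "force": force on the tool from outside, world axes, zero at the start; "moment": the same for the moment, N m; "grip_width": finger opening in m.
Only numpy, scipy, OpenCV 4.12 (cv2) and the standard library are available. Lean on these libraries where they do the work, as an engineer would, in place of code of your own. Each camera call takes 0.05 s, during which the arm holds its last target.

TASK

Line up the four spare trolley casters on the board by size, one in the middle of each cork pad: the largest beside the upright steel end stop, then each smaller than the one before, down to the smallest at the other end. Leave each standing upright on its mounting plate, wheel up, and do not disturb the jar of screws.

Things in the scene. Friction and masses are not known exactly. Their poses are not given: they have to be found in the camera images.
- caster_a_mid (a point): Smallest of four loose casters: zinc plate 38 x 38 x 4 mm underneath, two steel fork cheeks, black wheel with grey hub on top (32 mm diameter, 16 mm wide); 48 mm tall. Point: on its centre line, half-way up (24 mm above the underside); axle 8 mm above this point, cheeks end 10 mm above the axle. z up, y along the axle. Grip along y across the cheeks: 26 mm over their flat outer faces.
- caster_b_mid (a point): Second smallest of four loose casters: zinc plate 48 x 48 x 4 mm underneath, two steel fork cheeks, black wheel with grey hub on top (46 mm diameter, 20 mm wide); 66 mm tall. Point: on its centre line, half-way up (33 mm above the underside); axle 10 mm above this point, cheeks end 10 mm above the axle. z up, y along the axle. Grip along y across the cheeks: 30 mm over their flat outer faces.
- caster_c_mid (a point): Second largest of four loose casters: zinc plate 56 x 56 x 4 mm underneath, two steel fork cheeks, black wheel with grey hub on top (60 mm diameter, 24 mm wide); 82 mm tall. Point: on its centre line, half-way up (41 mm above the underside); axle 11 mm above this point, cheeks end 10 mm above the axle. z up, y along the axle. Grip along y across the cheeks: 34 mm over their flat outer faces.
- caster_d_mid (a point): Largest of four loose casters: zinc plate 64 x 64 x 4 mm underneath, two steel fork cheeks, black wheel with grey hub on top (75 mm diameter, 28 mm wide); 99 mm tall. Point: on its centre line, half-way up (49.5 mm above the underside); axle 12 mm above this point, cheeks end 10 mm above the axle. z up, y along the axle. Grip along y across the cheeks: 38 mm over their flat outer faces.
- pad_0: One of four cork pads, 76 x 76 x 3 mm, fixed in a row, 95 mm between centres, on a grey board (100 x 480 x 15 mm) on the bench; number 0 counting 0 to 3 along the row. Origin: centre of the pad's underside (its top is 3 mm higher); x across the board, y along the row from pad 0 towards pad 3, z up.
- pad_1: One of four cork pads, 76 x 76 x 3 mm, fixed in a row, 95 mm between centres, on a grey board (100 x 480 x 15 mm) on the bench; number 1 counting 0 to 3 along the row. Origin: centre of the pad's underside (its top is 3 mm higher); x across the board, y along the row from pad 0 towards pad 3, z up.
- pad_2: One of four cork pads, 76 x 76 x 3 mm, fixed in a row, 95 mm between centres, on a grey board (100 x 480 x 15 mm) on the bench; number 2 counting 0 to 3 along the row. Origin: centre of the pad's underside (its top is 3 mm higher); x across the board, y along the row from pad 0 towards pad 3, z up.
- pad_3: One of four cork pads, 76 x 76 x 3 mm, fixed in a row, 95 mm between centres, on a grey board (100 x 480 x 15 mm) on the bench; number 3 counting 0 to 3 along the row. Origin: centre of the pad's underside (its top is 3 mm higher); x across the board, y along the row from pad 0 towards pad 3, z up.
- end_stop: The upright steel end stop, a plate 90 mm wide, 5 mm thick and 70 mm high on a 28 mm wide foot, fixed across the board at one end of the row, about 75 mm beyond the middle of the end pad; which end differs from time to time (the other end has only a flat wooden batten 8 mm high). Origin: centre of its underside, on the board's top.
- screw_jar: Clear jar with a white lid, 60 mm in diameter, 85 mm tall, 0.45 kg, standing loose on the bench to one side of the casters. Origin: centre of its underside; z up. To be left alone.

How it is judged:
By the outcome, as a careful person would: the job done as asked, in the order asked, and still so for the second after the job is handed in, with the robot touching nothing.
It also fails if it takes over 104 s, if anything falls off the work surface, if the arm or the gripper's body presses on something with over 40 N, if the wrist force passes 120 N, or if a joint passes its speed limit or range.

## Working session

There is one attempt and no reset: what is moved stays moved. The work goes in short steps, Python scripts to look and compute and a tool call to move; the robot and the scene stay as the last step left them, time stands still between calls to the robot, and variables do not carry over. Pictures are saved under pics/ and viewed, and the job is handed in when it is done.

Besides the shell and the picture viewer there is one more tool, called after "Call:" by a JSON object that holds its "fn" and its "kwargs". carry_out: Moves the arm, as the interface text tells. Its arguments: {"type":"object","properties":{"series":{"type":"array"},"force":{"type":"number"}},"required":["series"]}

```bash
mkdir -p pics; ls
python3 - <<'E'
from workcell import telemetry, imaging
import cv2, numpy as np
np.set_printoptions(precision=4,suppress=True)
print(telemetry.observe())
for n in("side","top"):
    p,d=imaging.grab_frame(n); cv2.imwrite(f"pics/{n}0.png",p); np.save(f"{n}0_d.npy",d); i=imaging.camera_info(n)
    print(n,i)
E
```

```text
pics
{'clock': 0.0, 'qpos': array([-1.4012,  0.522 , -0.0363,  1.6   ,  0.0212,  1.0211, -0.1128]), 'qd': array([ 0.0009,  0.    ,  0.0003, -0.001 ,  0.0002,  0.0007,  0.0004]), 'joint_efforts': array([ -0.0009, -92.7089,   1.9797, -36.994 ,   0.0179,   0.008 ,
        -0.    ]), 'position': array([0.1484, 0.6068, 0.2307]), 'tool_rot': array([-3.1405,  0.0001,  2.9018]), 'force': array([-0.5646, -0.9279,  0.6506]), 'moment': array([ 0.0491,  0.017 , -0.0538]), 'grip_width': 0.08534442919701715}
side {'mtx': array([[367.4614,   0.    , 254.0692],
       [  0.    , 367.4614, 194.4384],
       [  0.    ,   0.    ,   1.    ]]), 'dist_coeffs': array([-0.1065,  0.    ,  0.    ,  0.    ,  0.    ]), 'extrinsics': array([[ 0.9736, -0.1516,  0.1709,  0.3875],
       [-0.228 , -0.6896,  0.6874, -0.6797],
       [ 0.0136, -0.7082, -0.7059,  0.7498],
       [ 0.    ,  0.    ,  0.    ,  1.    ]])}
top {'mtx': array([[385.831 ,   0.    , 252.9359],
       [  0.    , 385.831 , 197.7608],
       [  0.    ,   0.    ,   1.    ]]), 'dist_coeffs': array([0.0033, 0.    , 0.    , 0.    , 0.    ]), 'extrinsics': array([[ 0.0026, -0.9886,  0.1503,  0.4248],
       [-1.    , -0.003 , -0.0024, -0.0203],
       [ 0.0028, -0.1503, -0.9886,  0.9447],
       [ 0.    ,  0.    ,  0.    ,  1.    ]])}
```

View pics/side0.png

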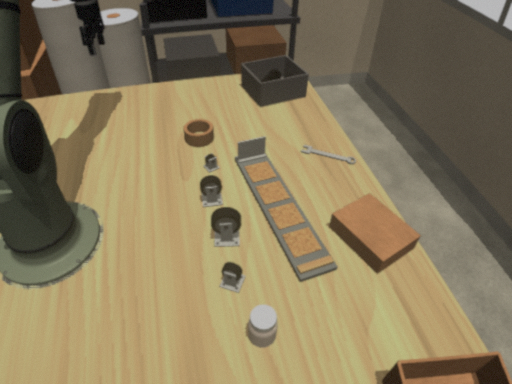

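View pics/top0.png

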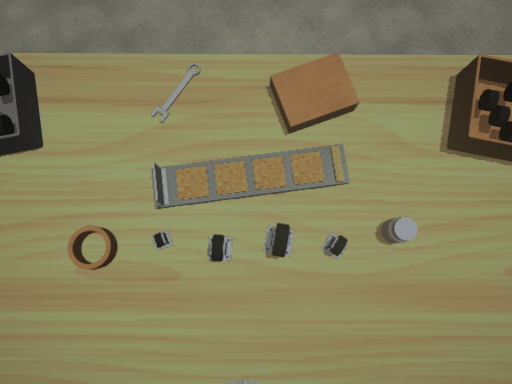

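The end stop is at the left end of the board in the top view (about (160,185)). The casters are at about (162,240), (220,248), (280,240) and (337,245), and the jar is at (403,230). I'll zoom in next.

Run:
```python
import cv2
p=cv2.imread("pics/top0.png"); cv2.imwrite("pics/top0z.png",cv2.resize(p[140:270,145:425],(784,364),interpolation=cv2.INTER_CUBIC))
p=cv2.imread("pics/side0.png"); cv2.imwrite("pics/side0z.png",cv2.resize(p[130:300,180:350],(600,600),interpolation=cv2.INTER_CUBIC))
```

```text
(no output)
```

View pics/top0z.png

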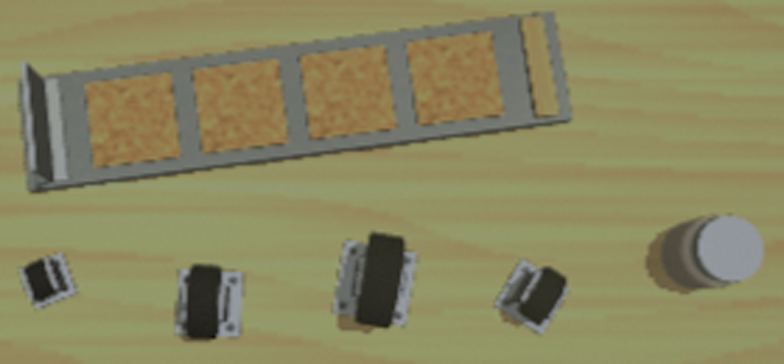

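View pics/side0z.png

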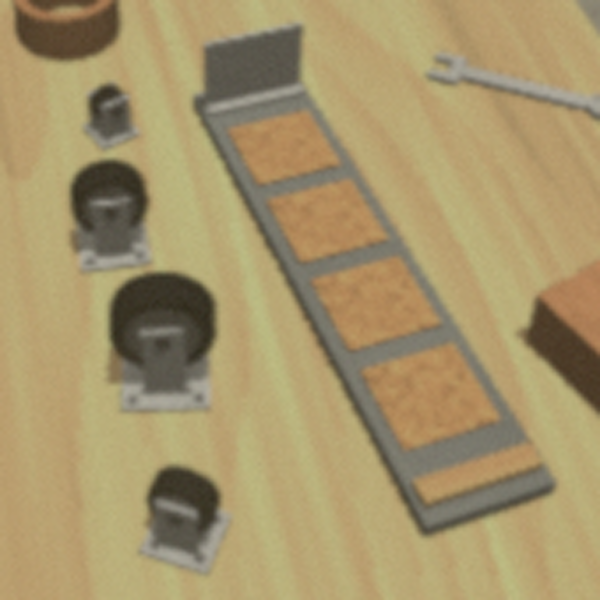

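The casters by size, in top-view columns, are a at 162, c at 220, d at 280 and b at 337. The stop is at the pad nearest column 192. Next I'll measure them with masks in both views.

```bash
cat > h.py <<'E'
import cv2, numpy as np
from workcell import telemetry, imaging
np.set_printoptions(precision=4,suppress=True)
def ray(n,uv):
    i=imaging.camera_info(n); uv=np.asarray(uv,float).reshape(-1,1,2)
    x=cv2.undistortPoints(uv,i["mtx"],i["dist_coeffs"])[:,0]
    T=i["extrinsics"]; d=np.c_[x,np.ones(len(x))]@T[:3,:3].T
    return T[:3,3],d
def onz(n,uv,z):
    o,d=ray(n,uv); return o+d*((z-o[2])/d[:,2])[:,None]
def tri(ut,us):
    o1,d1=ray("top",ut);o2,d2=ray("side",us);out=[]
    for a,b in zip(d1,d2):
        A=np.c_[a,-b]; s=np.linalg.lstsq(A,o2-o1,rcond=None)[0]
        p=o1+a*s[0];q=o2+b*s[1]; out.append(np.r_[(p+q)/2,np.linalg.norm(p-q)])
    return np.array(out)
def proj(n,P):
    i=imaging.camera_info(n);T=np.linalg.inv(i["extrinsics"])
    return cv2.projectPoints(np.asarray(P,float).reshape(-1,1,3),cv2.Rodrigues(T[:3,:3])[0],T[:3,3],i["mtx"],i["dist_coeffs"])[0][:,0]
def cloud(n,d):
    i=imaging.camera_info(n);v,u=np.mgrid[0:384,0:512]
    x=cv2.undistortPoints(np.c_[u.ravel(),v.ravel()].astype(float).reshape(-1,1,2),i["mtx"],i["dist_coeffs"])[:,0]
    T=i["extrinsics"]; P=(np.c_[x,np.ones(len(x))]*d.ravel()[:,None])@T[:3,:3].T+T[:3,3]
    return P.reshape(384,512,3)
E
python3 - <<'E'
from h import *
for n in("top","side"):
    p=cv2.imread(f"pics/{n}0.png"); h=cv2.cvtColor(p,cv2.COLOR_BGR2HSV)
    if n=="top":
        pts=dict(wood=(200,215),cork=(192,184),wheel=(220,246),plate=(227,256),board=(212,182),jar=(405,228))
    else: pts=dict(wood=(170,220),cork=(260,171),wheel=(210,183),plate=(222,243),board=(300,270),jar=(263,316),cheek=(226,232))
    for k,(u,v) in pts.items(): print(n,k,h[v,u],p[v,u])
    # pads
    s=cv2.GaussianBlur(p,(3,3),0);hh=cv2.cvtColor(s,cv2.COLOR_BGR2HSV)
    np.save(n+"h.npy",hh)
E
```

```text
top wood [ 28  84 148] [ 99 145 148]
top cork [ 20 124 148] [ 76 123 148]
top wheel [30 43 42] [35 42 42]
top plate [90  6 92] [92 92 90]
top board [ 45  13 114] [108 114 111]
top jar [106  18 157] [157 151 146]
side wood [ 19 104 184] [109 157 184]
side cork [ 16 128 179] [ 89 137 179]
side wheel [21 67 65] [48 60 65]
side plate [ 23  27 168] [150 164 168]
side board [ 18 113 170] [ 95 141 170]
side jar [ 20   4 187] [184 186 187]
side cheek [24 39 91] [77 88 91]
```

Run:
```python
from h import *
P={n:cv2.imread(f"pics/{n}0.png") for n in("top","side")}
H={n:cv2.cvtColor(cv2.GaussianBlur(P[n],(3,3),0),cv2.COLOR_BGR2HSV).astype(int) for n in P}
D={n:cloud(n,np.load(f"{n}0_d.npy")) for n in P}
R={"top":(145,140,425,275),"side":(180,130,350,300)}
pads={}
for n in P:
    h=H[n]; z=D[n][...,2]
    print(n,"bench z med",np.median(z[215:225,190:340]) if n=="top" else np.median(z[200:260,120:190]))
    lowsat=(h[...,1]<60)
    poly=np.array([[152,166],[345,145],[349,185],[158,208]] if n=="top" else [[236,155],[263,145],[336,268],[300,277]])
    m=np.zeros((384,512),np.uint8);cv2.fillPoly(m,[poly.reshape(-1,1,2)],255)
    k=((m>0)&(h[...,1]>75)&(h[...,0]<26)).astype(np.uint8)
    k=cv2.morphologyEx(k,cv2.MORPH_OPEN,np.ones((3,3)))
    nn,l,st,c=cv2.connectedComponentsWithStats(k)
    L=[]
    for i in range(1,nn):
        if st[i,4]>60:
            cn=max(cv2.findContours((l==i).astype(np.uint8),0,1)[0],key=cv2.contourArea)
            r=cv2.minAreaRect(cn); 
            a=onz(n,[c[i]],.018)[0]; q=onz(n,cv2.boxPoints(r),.018)
            print(n,st[i,4],c[i],"rect",np.array(r[0]),a,onz(n,[r[0]],.018)[0],"sides",np.linalg.norm(q[1]-q[0]),np.linalg.norm(q[2]-q[1]),"depthz",np.median(z[l==i]),np.median(D[n][l==i],0))
            L.append((c[i],st[i,4]))
    pads[n]=L
    # dark + plates
    x0,y0,x1,y1=R[n]
    v=np.zeros((384,512),np.uint8);v[y0:y1,x0:x1]=1;v[m>0]=0
    vis=P[n].copy(); vis[k>0]=(0,0,255)
    dark=((h[...,2]<85)&(v>0)); pl=(h[...,1]<50)&(h[...,2]>=85)&(v>0)
    vis[dark]=(0,255,0);vis[pl]=(255,0,0)
    cv2.imwrite(f"pics/mask_{n}.png",cv2.resize(vis[y0:y1,x0:x1],(784,378) if n=="top" else (600,600),interpolation=0))
```

```text
top bench z med 6.197262320939423e-05
top 265 [336.6943 163.083 ] rect [336.7023 163.315 ] [ 0.6528 -0.2287  0.018 ] [ 0.6522 -0.2287  0.018 ] sides 0.018788441039934156 0.08967235587181312 depthz 0.0232622522075836 [ 0.6517 -0.2276  0.0233]
top 913 [307.0022 167.7547] rect [307.0923 167.7385] [ 0.6407 -0.1553  0.018 ] [ 0.6408 -0.1555  0.018 ] sides 0.07635248484136305 0.07542780844126949 depthz 0.018042372500874593 [ 0.6404 -0.1552  0.018 ]
top 917 [268.8081 172.711 ] rect [268.8846 172.577 ] [ 0.628  -0.0613  0.018 ] [ 0.6283 -0.0615  0.018 ] sides 0.07572571509154852 0.07554849081768658 depthz 0.01790158680536824 [ 0.6276 -0.0616  0.0179]
top 927 [230.4272 177.6699] rect [230.4 177.7] [0.6153 0.0327 0.018 ] [0.6152 0.0328 0.018 ] sides 0.07538362842603037 0.0756644298812889 depthz 0.017905349185033392 [0.6148 0.0334 0.0179]
top 934 [191.9486 182.5921] rect [191.8354 182.5183] [0.6027 0.1266 0.018 ] [0.6029 0.1268 0.018 ] sides 0.07575710364650247 0.07628668936303924 depthz 0.017788946721271237 [0.6022 0.1262 0.0178]
side bench z med -0.0002040844534965114
side 445 [259.8921 171.2
[... 276 characters left out ...]
s 0.09157030584912913 0.08233548498771338 depthz 0.017601414924275693 [0.6167 0.0314 0.0176]
side 629 [285.7854 215.4118] rect [286.0808 215.2962] [ 0.6294 -0.0627  0.018 ] [ 0.6303 -0.0625  0.018 ] sides 0.09090422551264278 0.08220437004209348 depthz 0.017552759141020058 [ 0.6292 -0.0633  0.0176]
side 759 [301.2951 241.8458] rect [301.5 241.5] [ 0.6421 -0.1568  0.018 ] [ 0.6429 -0.1559  0.018 ] sides 0.08957987091347977 0.08276738213069092 depthz 0.01741294509488811 [ 0.6422 -0.1563  0.0174]
side 293 [314.1092 263.9556] rect [314.15 263.95] [ 0.6512 -0.2272  0.018 ] [ 0.6513 -0.2272  0.018 ] sides 0.09054003060188297 0.023194103465716404 depthz 0.023028528861229858 [ 0.6486 -0.2307  0.023 ]
```

View pics/mask_top.png

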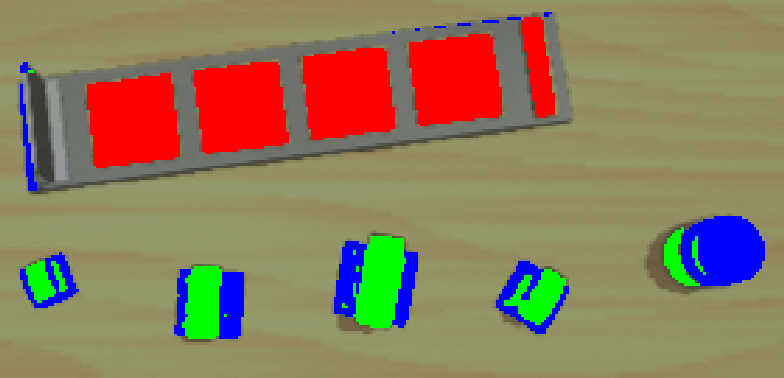

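View pics/mask_side.png

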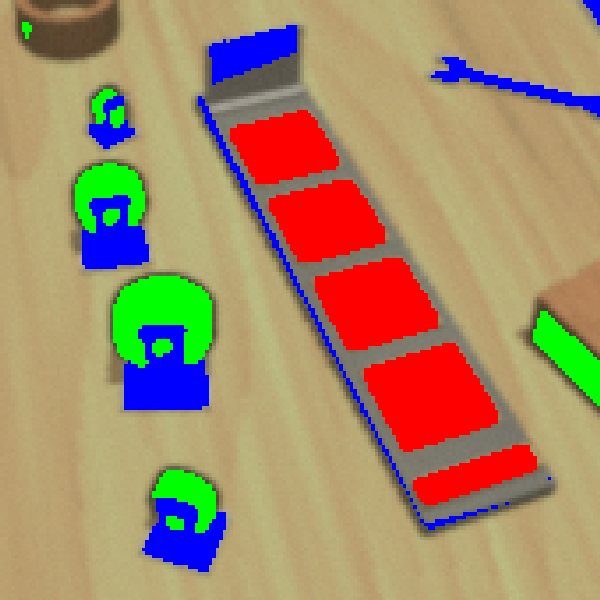

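Run:
```python
from h import *
P={n:cv2.imread(f"pics/{n}0.png") for n in("top","side")}
H={n:cv2.cvtColor(cv2.GaussianBlur(P[n],(3,3),0),cv2.COLOR_BGR2HSV).astype(int) for n in P}
D={n:cloud(n,np.load(f"{n}0_d.npy")) for n in P}
box={"a":((150,228,176,252),(203,152,220,173)),"c":((204,230,235,266),(198,174,224,208)),"d":((262,220,297,262),(208,205,243,248)),"b":((320,230,351,262),(218,260,247,294))}
dims=dict(a=(.038,.048,.032,.016),b=(.048,.066,.046,.020),c=(.056,.082,.060,.024),d=(.064,.099,.075,.028))
for k,bs in box.items():
    S,h,dia,w=dims[k]; ax=h-dia/2
    print("==",k)
    allp=[];W=[];cen={}
    for n,b in zip(("top","side"),bs):
        m=np.zeros((384,512),bool);m[b[1]:b[3],b[0]:b[2]]=1
        hh=H[n]
        dark=m&(hh[...,2]<85); obj=m&((hh[...,1]<50)|(hh[...,2]<85))
        C=D[n]
        allp.append(C[obj&(C[...,2]>.0015)&(C[...,2]<.0075)])
        W.append(C[obj&(C[...,2]>h-dia*.25)])
        hull=cv2.convexHull(np.argwhere(dark)[:,::-1].astype(np.int32))
        r=cv2.minAreaRect(hull); M=cv2.moments(hull); cen[n]=(M['m10']/M['m00'],M['m01']/M['m00'])
        # plate only
        r=cv2.minAreaRect(np.array(allp[-1][:,:2],np.float32)); print(n,"plate",np.round(r[0],4),np.round(r[1],4),round(r[2],1),len(allp[-1]))
        r=cv2.minAreaRect(np.array(W[-1][:,:2],np.float32)); print(n,"wheel",np.round(r[0],4),np.round(r[1],4),round(r[2],1),len(W[-1]),"zmax",np.percentile(W[-1][:,2],98))
        if n=="top":
            r=cv2.minAreaRect(np.argwhere(dark)[:,::-1].astype(np.float32)); q=onz("top",cv2.boxPoints(r),h-.004); e=[q[1]-q[0],q[2]-q[1]]
            e.sort(key=np.linalg.norm); print("dark rect: short",np.linalg.norm(e[0]),"long",np.linalg.norm(e[1]),"axle yaw deg",np.degrees(np.arctan2(e[0][1],e[0][0]))%180,"wheel dir",np.degrees(np.arctan2(e[1][1],e[1][0]))%180)
    r=cv2.minAreaRect(np.vstack(allp)[:,:2].astype(np.float32)); print("BOTH plate",np.round(r[0],4),np.round(r[1],4),round(r[2],1))
    r=cv2.minAreaRect(np.vstack(W)[:,:2].astype(np.float32)); print("BOTH wheel",np.round(r[0],4),np.round(r[1],4),round(r[2],1))
    print("tri wheel centre",tri([cen["top"]],[cen["side"]])[0],"axle z",ax)
```

```text
== a
top plate [0.4639 0.1982] [0.037  0.0387] 24.1 77
top wheel [0.4639 0.1984] [0.0267 0.0265] 25.6 120 zmax 0.048702260245353665
dark rect: short 0.027265842250205407 long 0.03132954097061954 axle yaw deg 112.22165454703543 wheel dir 23.66476273049986
side plate [0.4602 0.187 ] [0.0241 0.0392] 62.7 41
side wheel [0.4646 0.1909] [0.0181 0.0185] 27.7 31 zmax 0.0483523911849949
BOTH plate [0.4637 0.1981] [0.037  0.0389] 25.1
BOTH wheel [0.4646 0.197 ] [0.0267 0.0294] 25.6
tri wheel centre [0.464  0.195  0.0295 0.    ] axle z 0.032
== c
top plate [0.4446 0.059 ] [0.0567 0.0559] 87.4 179
top wheel [0.4458 0.0257] [0.0492 0.0919] 0.2 262 zmax 0.08346479949220972
dark rect: short 0.0335664611176438 long 0.05524617243735286 axle yaw deg 90.1549479901634 wheel dir 1.1129033257508951
side plate [0.4468 0.0519] [0.0438 0.0512] 82.3 117
side wheel [ 0.4294 -0.3068] [0.7489 0.0489] 87.3 137 zmax 0.08413089771125679
BOTH plate [0.4446 0.0589] [0.0567 0.0559] 87.4
BOTH wheel [ 0.4295 -0.3043] [0.7539 0.0503] 87.4
tri wheel centre [0.4454 0.059  0.0525 0.0024] axle z 0.052000000000000005
== d
top
[... 430 characters left out ...]
.7
BOTH wheel [ 0.4439 -0.3521] [0.6605 0.0757] 86.8
tri wheel centre [ 0.4634 -0.0811  0.0584  0.002 ] axle z 0.061500000000000006
== b
top plate [ 0.4521 -0.2191] [0.047  0.0482] 58.0 127
top wheel [ 0.4316 -0.1308] [0.0373 0.2183] 13.2 172 zmax 0.5768380609536604
dark rect: short 0.03437705944732892 long 0.044979848498448965 axle yaw deg 54.04747901446218 wheel dir 143.34441684432127
side plate [ 0.4526 -0.2208] [0.0458 0.0468] 60.2 147
side wheel [ 0.4302 -0.4449] [0.4759 0.0377] 84.2 143 zmax 0.7498478267568229
BOTH plate [ 0.452  -0.2196] [0.0479 0.0487] 58.0
BOTH wheel [ 0.4353 -0.3517] [0.6605 0.0584] 86.8
tri wheel centre [ 0.453  -0.2172  0.0376  0.0022] axle z 0.043000000000000003
```

Run:
```python
from h import *
P={n:cv2.imread(f"pics/{n}0.png") for n in("top","side")}
H={n:cv2.cvtColor(cv2.GaussianBlur(P[n],(3,3),0),cv2.COLOR_BGR2HSV).astype(int) for n in P}
D={n:cloud(n,np.load(f"{n}0_d.npy")) for n in P}
box={"a":((150,228,176,252),(203,152,220,173)),"c":((204,230,235,266),(198,174,224,208)),"d":((262,220,297,262),(208,205,243,248)),"b":((320,230,351,262),(218,260,247,294))}
dims=dict(a=(.038,.048,.032,.016),b=(.048,.066,.046,.020),c=(.056,.082,.060,.024),d=(.064,.099,.075,.028))
g=dict(a=(.464,.198),c=(.4446,.059),d=(.462,-.0835),b=(.452,-.2193))
rc=lambda q:(lambda r:(np.round(r[0],4),np.round(r[1],4),round(r[2],1)))(cv2.minAreaRect(q[:,:2].astype(np.float32)))
for k,bs in box.items():
    S,h,dia,w=dims[k]; print("==",k)
    Q=[]
    for n,b in zip(("top","side"),bs):
        m=np.zeros((384,512),bool);m[b[1]:b[3],b[0]:b[2]]=1
        hh=H[n];C=D[n]
        ok=m&((hh[...,1]<60)|(hh[...,2]<85))&(np.hypot(C[...,0]-g[k][0],C[...,1]-g[k][1])<S*.8)
        p=C[ok&(C[...,2]>.0015)&(C[...,2]<.007)]; 
        dk=ok&(hh[...,2]<85)&(C[...,2]>h-.35*dia)&(C[...,2]<h+.006)
        Wp=C[dk]; ev=np.linalg.eigh(np.cov(Wp[:,:2].T))
        v=ev[1][:,1]; print(n,"plate",rc(p),"wheeltop",rc(Wp),"wheel dir",np.degrees(np.arctan2(v[1],v[0]))%180,len(Wp),"z98",np.percentile(Wp[:,2],95),"mean",Wp[:,:2].mean(0))
        Q.append(Wp)
```

```text
== a
top plate (array([0.4636, 0.1978]), array([0.0396, 0.0384]), 22.2) wheeltop (array([0.4653, 0.1949]), array([0.0275, 0.0203]), 19.9) wheel dir 17.92218307601658 86 z98 0.04843504392758394 mean [0.4639 0.1966]
side plate (array([0.4615, 0.1871]), array([0.0254, 0.0452]), 68.8) wheeltop (array([0.4626, 0.1896]), array([0.0168, 0.0181]), 25.3) wheel dir 4.313511170524208 23 z98 0.04744130057940001 mean [0.4612 0.1915]
== c
top plate (array([0.445 , 0.0588]), array([0.0577, 0.0576]), 89.7) wheeltop (array([0.4457, 0.0583]), array([0.0241, 0.0553]), 86.7) wheel dir 176.42763823576374 276 z98 0.08262772564342072 mean [0.445  0.0581]
side plate (array([0.4471, 0.0531]), array([0.0475, 0.0544]), 87.5) wheeltop (array([0.4473, 0.0551]), array([0.0236, 0.0516]), 81.5) wheel dir 174.87971428632488 157 z98 0.08223427375272814 mean [0.4458 0.0521]
== d
top plate (array([ 0.4608, -0.0841]), array([0.0666, 0.0685]), 79.2) wheeltop (array([ 0.4632, -0.0841]), array([0.0311, 0.0701]), 79.6) wheel dir 169.38737460137253 420 z98 0.09988133782436785 mean [ 0.462  -0.0826]
side plate (array([ 0.4629, -0.0953]), array([0.0443, 0.0627]), 78.2) wheeltop (array([ 0.4642, -0.0871]), array([0.028, 0.066]), 79.7) wheel dir 169.49313724917877 343 z98 0.09918404759243352 mean [ 0.4636 -0.0916]
== b
top plate (array([ 0.4519, -0.2188]), array([0.0476, 0.0487]), 57.6) wheeltop (array([ 0.4524, -0.2168]), array([0.0268, 0.0424]), 63.1) wheel dir 148.3978520541504 177 z98 0.06744053219479469 mean [ 0.4509 -0.2173]
side plate (array([ 0.4531, -0.2211]), array([0.0462, 0.0476]), 59.6) wheeltop (array([ 0.4547, -0.2235]), array([0.0186, 0.0397]), 56.6) wheel dir 146.82377819200767 139 z98 0.0659533361931196 mean [ 0.4542 -0.2248]
```

```bash
cat >> h.py <<'E'
from scipy.spatial.transform import Rotation as Ro
def plan(*targets,start=None):
    s=telemetry.observe(); p0=s["position"] if start is None else np.array(start[:3]); R0=Ro.from_euler("xyz",s["tool_rot"] if start is None else [np.pi,0,np.radians(start[3])])
    print("t",round(s["clock"],2),"p",s["position"],"yaw",np.degrees(s["tool_rot"][2]),"F",s["force"],"w",s["grip_width"])
    for x,y,z,yaw in targets:
        Rt=Ro.from_euler("xyz",[np.pi,0,np.radians(yaw)])
        print("->",(x,y,z,yaw),"shift",R0.inv().apply(np.array([x,y,z])-p0),"rot",(R0.inv()*Rt).as_rotvec())
E
python3 - <<'E'
from h import *
print("jar top",onz("top",[(404,229)],.085))
plan((.52,.2,.22,169.5),(.4625,-.084,.17,169.5),(.4625,-.084,.039,169.5))
E
```

```text
jar top [[ 0.4861 -0.359   0.085 ]]
t 0.1 p [0.1484 0.6068 0.2308] yaw 166.25820621676914 F [-0.1022  0.2592  0.0642] w 0.08491062404539795
-> (0.52, 0.2, 0.22, 169.5) shift [-0.4576 -0.3069  0.0111] rot [-0.0011  0.     -0.0566]
-> (0.4625, -0.084, 0.17, 169.5) shift [-0.4692 -0.5964  0.0614] rot [-0.0011  0.     -0.0566]
-> (0.4625, -0.084, 0.039, 169.5) shift [-0.4692 -0.5962  0.1924] rot [-0.0011  0.     -0.0566]
```

Call:
{"fn": "carry_out", "kwargs": {"series": [[-0.458,-0.307,0.011,0,0,-0.057,0],[-0.458,-0.307,0.011,0,0,-0.057,0],[-0.458,-0.307,0.011,0,0,-0.057,0],[-0.458,-0.307,0.011,0,0,-0.057,0],[-0.458,-0.307,0.011,0,0,-0.057,0],[-0.458,-0.307,0.011,0,0,-0.057,0],[-0.458,-0.307,0.011,0,0,-0.057,0],[-0.458,-0.307,0.011,0,0,-0.057,0],[-0.458,-0.307,0.011,0,0,-0.057,0],[-0.458,-0.307,0.011,0,0,-0.057,0]], "force": 60}}

```text
clock: 1.35
position: [0.5224, 0.1962, 0.2199]
tool_rot: [-3.14, 0.0, 2.953]
force: [0.2, 0.0, -0.1]
grip_width: 0.0854
```

Run:
```python
from h import *
plan((.52,.2,.22,169.5),(.4625,-.084,.17,169.5),(.4625,-.084,.039,169.5))
print(telemetry.observe()["qpos"])
```

```text
t 1.35 p [0.5224 0.1962 0.2199] yaw 169.1940833430976 F [ 0.2228  0.0005 -0.061 ] w 0.08536901643522155
-> (0.52, 0.2, 0.22, 169.5) shift [ 0.0031  0.0032 -0.0001] rot [-0.0015  0.0004 -0.0053]
-> (0.4625, -0.084, 0.17, 169.5) shift [ 0.0063 -0.2864  0.0503] rot [-0.0015  0.0004 -0.0053]
-> (0.4625, -0.084, 0.039, 169.5) shift [ 0.0064 -0.2862  0.1813] rot [-0.0015  0.0004 -0.0053]
[-0.525   0.4296  0.0794  1.7952 -0.0397  0.919   0.9535]
```

Run:
```python
from h import *
plan((.4625,-.084,.17,169.5),start=(.52,.2,.22,169.5))
```

```text
t 1.35 p [0.5224 0.1962 0.2199] yaw 169.1940833430976 F [ 0.2228  0.0005 -0.061 ] w 0.08536901643522155
-> (0.4625, -0.084, 0.17, 169.5) shift [ 0.0048 -0.2897  0.05  ] rot [0. 0. 0.]
```

Call:
{"fn": "carry_out", "kwargs": {"series": [[0.005,-0.29,0.05,0,0,0,0],[0.005,-0.29,0.05,0,0,0,0],[0.005,-0.29,0.05,0,0,0,0],[0.005,-0.29,0.05,0,0,0,0],[0.005,-0.29,0.05,0,0,0,0],[0.005,-0.29,0.05,0,0,0,0],[0.005,-0.29,0.05,0,0,0,0],[0.005,-0.29,0.05,0,0,0,0]]}}

```text
clock: 2.35
position: [0.4631, -0.0829, 0.1704]
tool_rot: [3.141, 0.0, 2.961]
force: [-0.6, -0.0, 0.2]
grip_width: 0.0851
```

Run:
```python
from h import *
plan((.4625,-.084,.039,169.5))
p,d=imaging.grab_frame("side"); cv2.imwrite("pics/s1.png",cv2.resize(p[60:310,150:350],(640,800))[:600])
```

```text
t 2.35 p [ 0.4631 -0.0829  0.1704] yaw 169.63436184901227 F [-0.5783 -0.0255  0.1962] w 0.08506248132285096
-> (0.4625, -0.084, 0.039, 169.5) shift [ 0.0004 -0.0012  0.1314] rot [0.0004 0.0001 0.0023]
```

View pics/s1.png

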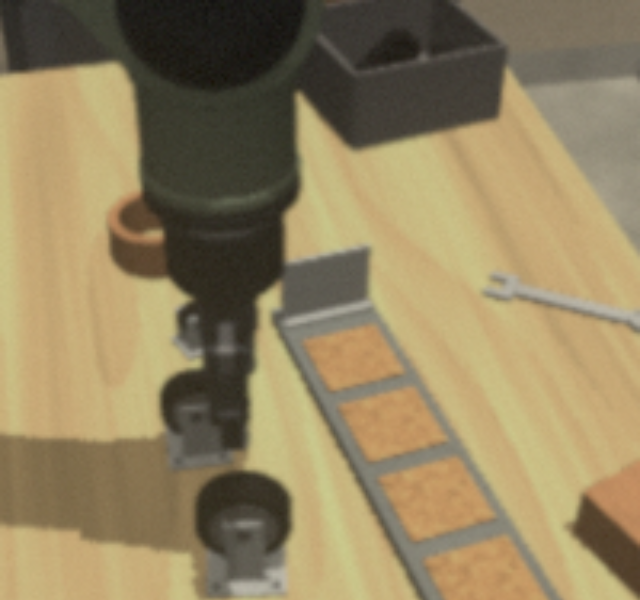

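The open gripper is hovering over caster d (wheel at about (245,520) in the crop, fingers at about (230,400)). Next it descends and grips.

Call:
{"fn": "carry_out", "kwargs": {"series": [[0,0,0.06,0,0,0,0],[0,0,0.1,0,0,0,0],[0,0,0.131,0,0,0,0],[0,0,0.131,0,0,0,0],[0,0,0.131,0,0,0,255],[0,0,0.131,0,0,0,255],[0,0,0.131,0,0,0,255],[0,0,0.131,0,0,0,255],[0,0,0.131,0,0,0,255],[0,0,0.131,0,0,0,255]]}}

```text
clock: 3.65
position: [0.4635, -0.084, 0.0404]
tool_rot: [3.141, 0.002, 2.959]
force: [-1.8, 2.2, 15.2]
grip_width: 0.0372
```

Run:
```python
from h import *
c=(.4625,-.084,.039,169.5)
plan(start=c)
p,d=imaging.grab_frame("side"); cv2.imwrite("pics/s2.png",cv2.resize(p[160:280,160:280],(600,600)))
```

```text
t 3.65 p [ 0.4635 -0.084   0.0404] yaw 169.53570714364687 F [-1.7757  2.1714 15.2187] w 0.037155430095852274
```

View pics/s2.png

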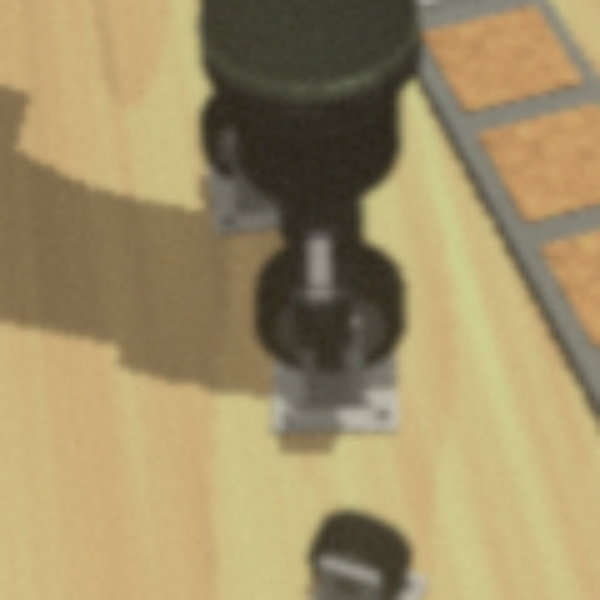

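Caster d is gripped (opening 37.2 mm against the 38 mm given). Next I'll lift and carry it.

Run:
```python
from h import *
c=(.4625,-.084,.039,169.5)
plan((.4625,-.084,.17,169.5),(.6035,.126,.17,187.7),start=c)
plan((.6035,.126,.17,187.7),(.616,.032,.17,187.7),(.629,-.062,.17,187.7),(.6415,-.156,.17,187.7))
```

```text
t 3.7 p [ 0.4635 -0.084   0.0404] yaw 169.53871835829085 F [-1.7546  2.5675 14.7614] w 0.03729452477245363
-> (0.4625, -0.084, 0.17, 169.5) shift [-0.     0.    -0.131] rot [0. 0. 0.]
-> (0.6035, 0.126, 0.17, 187.7) shift [-0.1004  0.2322 -0.131 ] rot [ 0.      0.     -0.3176]
t 3.7 p [ 0.4635 -0.084   0.0404] yaw 169.53871835829085 F [-1.7546  2.5675 14.7614] w 0.03729452477245363
-> (0.6035, 0.126, 0.17, 187.7) shift [-0.0998  0.232  -0.1293] rot [ 0.0001  0.0018 -0.317 ]
-> (0.616, 0.032, 0.17, 187.7) shift [-0.1292  0.1418 -0.1293] rot [ 0.0001  0.0018 -0.317 ]
-> (0.629, -0.062, 0.17, 187.7) shift [-0.159   0.0518 -0.1293] rot [ 0.0001  0.0018 -0.317 ]
-> (0.6415, -0.156, 0.17, 187.7) shift [-0.1884 -0.0384 -0.1293] rot [ 0.0001  0.0018 -0.317 ]
```

Call:
{"fn": "carry_out", "kwargs": {"series": [[0,0,-0.04,0,0,0,255],[0,0,-0.09,0,0,0,255],[0,0,-0.131,0,0,0,255],[-0.02,0.047,-0.131,0,0,-0.06,255],[-0.04,0.093,-0.131,0,0,-0.13,255],[-0.06,0.139,-0.131,0,0,-0.19,255],[-0.08,0.186,-0.131,0,0,-0.25,255],[-0.1,0.232,-0.131,0,0,-0.318,255],[-0.1,0.232,-0.131,0,0,-0.318,255],[-0.1,0.232,-0.131,0,0,-0.318,255]]}}

```text
clock: 4.95
position: [0.6028, 0.1253, 0.1703]
tool_rot: [-3.141, -0.001, -3.007]
force: [-0.3, -0.8, -4.8]
grip_width: 0.0373
```

Run:
```python
from h import *
plan((.6035,.126,.0575,187.7))
for n in("side","top"):
    p,d=imaging.grab_frame(n); cv2.imwrite(f"pics/{n}3.png",p)
```

```text
t 4.95 p [0.6028 0.1253 0.1703] yaw -172.27327172732342 F [-0.3396 -0.8323 -4.7976] w 0.03726798571208854
-> (0.6035, 0.126, 0.0575, 187.7) shift [-0.0008  0.0007  0.1128] rot [-0.0006 -0.0007  0.0005]
```

View pics/side3.png

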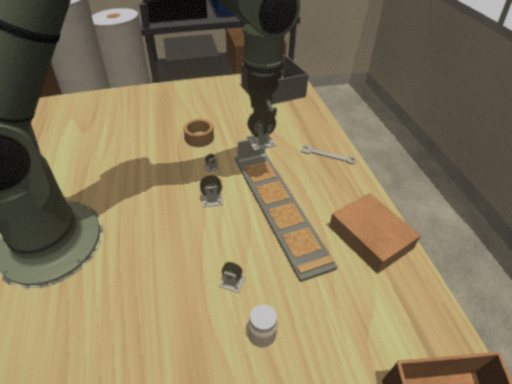

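Caster d is held above the pad by the stop (plate at about (262,143)). I'll measure where the plate sits relative to the tool.

Run:
```python
from h import *
p=cv2.imread("pics/side3.png"); b=(235,95,295,155)
cv2.imwrite("pics/s3z.png",cv2.resize(p[b[1]:b[3],b[0]:b[2]],(600,600),interpolation=cv2.INTER_CUBIC))
```

```text
(no output)
```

View pics/s3z.png

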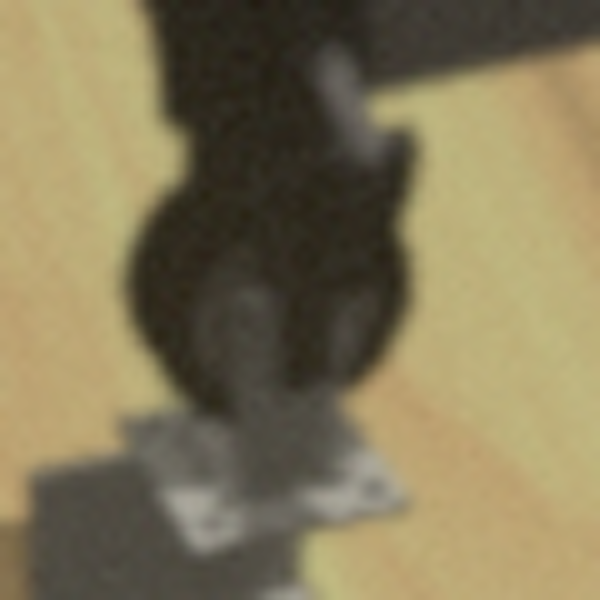

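Run:
```python
from h import *
q=np.array([(120,418),(205,540),(410,492)])/10-.5+np.array([235,95])
w=onz("side",q,.1345); print(w, np.linalg.norm(w[1]-w[0]),np.linalg.norm(w[2]-w[1]),"centre",(w[0]+w[2])/2)
e=w[2]-w[1];print(np.degrees(np.arctan2(e[1],e[0])))
```

```text
[[0.5686 0.1508 0.1345]
 [0.5792 0.0911 0.1345]
 [0.6396 0.1002 0.1345]] 0.06061034527089495 0.0610853862728874 centre [0.6041 0.1255 0.1345]
8.582993007033352
```

Call:
{"fn": "carry_out", "kwargs": {"series": [[0,0,0.05,0,0,0,255],[0,0,0.09,0,0,0,255],[0,0,0.106,0,0,0,255],[0,0,0.109,0,0,0,255],[0,0,0.111,0,0,0,255],[0,0,0.112,0,0,0,255],[0,0,0.112,0,0,0,255]]}}

```text
clock: 5.92
position: [0.6037, 0.1258, 0.059]
tool_rot: [3.141, 0.001, -3.006]
force: [-0.4, -0.0, -4.7]
grip_width: 0.0373
```

Call:
{"fn": "carry_out", "kwargs": {"series": [[0,0,0.001,0,0,0,255],[0,0,0.0015,0,0,0,255],[0,0,0.0015,0,0,0,255]]}}

```text
clock: 6.3
position: [0.6036, 0.1259, 0.0585]
tool_rot: [3.141, 0.001, -3.006]
force: [-9.5, -0.3, 22.6]
grip_width: 0.037
```

Call:
{"fn": "carry_out", "kwargs": {"series": [[0,0,-0.001,0,0,0,255],[0,0,-0.001,0,0,0,60],[0,0,-0.001,0,0,0,60],[0,0,-0.001,0,0,0,60],[0,0,-0.001,0,0,0,60],[0,0,-0.03,0,0,0,60],[0,0,-0.08,0,0,0,60],[0,0,-0.13,0,0,0,60],[0,0,-0.13,0,0,0,0]]}}

```text
clock: 7.42
position: [0.605, 0.1261, 0.1907]
tool_rot: [3.141, 0.006, -3.007]
force: [0.0, 0.3, -0.9]
grip_width: 0.0813
```

Run:
```python
from h import *
plan()
c=(.6035,.126,.057+.131-.0005,187.7)
plan((.4455,.0585,.1875,177.5),start=c)
for n in("side","top"):
    p,d=imaging.grab_frame(n); cv2.imwrite(f"pics/{n}4.png",p)
p=cv2.imread("pics/side4.png");cv2.imwrite("pics/s4z.png",cv2.resize(p[90:250,170:330],(600,600),interpolation=cv2.INTER_CUBIC))
```

```text
t 7.42 p [0.605  0.1261 0.1907] yaw -172.2723475988693 F [ 0.0242  0.3474 -0.9083] w 0.08130678257696329
t 7.42 p [0.605  0.1261 0.1907] yaw -172.2723475988693 F [ 0.0242  0.3474 -0.9083] w 0.08130678257696329
-> (0.4455, 0.0585, 0.1875, 177.5) shift [ 0.1656 -0.0457 -0.    ] rot [ 0.    -0.     0.178]
```

View pics/s4z.png

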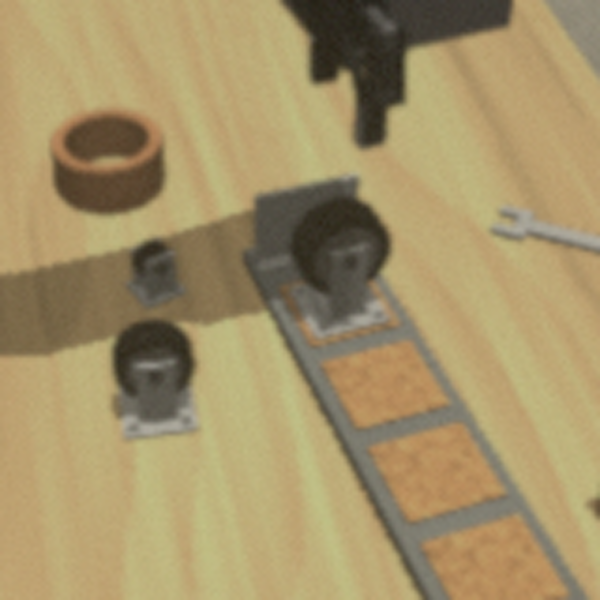

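Caster d stands upright on the pad beside the stop (crop (340,270)). On to caster c.

Call:
{"fn": "carry_out", "kwargs": {"series": [[0.055,-0.015,0,0,0,0.06,0],[0.11,-0.03,0,0,0,0.12,0],[0.166,-0.046,0,0,0,0.178,0],[0.166,-0.046,0,0,0,0.178,0],[0.166,-0.046,0.06,0,0,0.178,0],[0.166,-0.046,0.11,0,0,0.178,0],[0.166,-0.046,0.145,0,0,0.178,0],[0.166,-0.046,0.156,0,0,0.178,0],[0.166,-0.046,0.156,0,0,0.178,0]]}}

```text
clock: 8.65
position: [0.4449, 0.0578, 0.0305]
tool_rot: [-3.141, -0.001, 3.099]
force: [0.8, -0.5, -0.7]
grip_width: 0.0854
```

Run:
```python
from h import *
plan((.4455,.0585,.0305,177.5))
```

```text
t 8.65 p [0.4449 0.0578 0.0305] yaw 177.54942528113293 F [ 0.7902 -0.5153 -0.6869] w 0.08542050263788734
-> (0.4455, 0.0585, 0.0305, 177.5) shift [-0.0005  0.0007  0.    ] rot [-0.0004 -0.0012  0.0009]
```

Next I'll close, lift and carry to pad 1, at (.616,.032).

Call:
{"fn": "carry_out", "kwargs": {"series": [[0,0,0,0,0,0,255],[0,0,0,0,0,0,255],[0,0,0,0,0,0,255],[0,0,0,0,0,0,255],[0,0,0,0,0,0,255],[0,0,0,0,0,0,255]]}}

```text
clock: 9.4
position: [0.4455, 0.0581, 0.0317]
tool_rot: [3.141, 0.001, 3.099]
force: [-2.0, 1.0, 16.3]
grip_width: 0.0327
```

Run:
```python
from h import *
plan()
plan((.616,.032,.16,187.7),start=(.4455,.0585,.0305,177.5))
```

```text
t 9.4 p [0.4455 0.0581 0.0317] yaw 177.55570401704196 F [-2.0228  0.9922 16.3418] w 0.032734295816457426
t 9.4 p [0.4455 0.0581 0.0317] yaw 177.55570401704196 F [-2.0228  0.9922 16.3418] w 0.032734295816457426
-> (0.616, 0.032, 0.16, 187.7) shift [-0.1715 -0.019  -0.1295] rot [-0.     0.    -0.178]
```

Call:
{"fn": "carry_out", "kwargs": {"series": [[0,0,-0.04,0,0,0,255],[0,0,-0.09,0,0,0,255],[0,0,-0.13,0,0,0,255],[-0.04,-0.005,-0.13,0,0,-0.04,255],[-0.08,-0.01,-0.13,0,0,-0.09,255],[-0.13,-0.015,-0.13,0,0,-0.14,255],[-0.171,-0.019,-0.13,0,0,-0.178,255],[-0.171,-0.019,-0.13,0,0,-0.178,255],[-0.171,-0.019,-0.13,0,0,-0.178,255],[-0.171,-0.019,-0.13,0,0,-0.178,255]]}}

```text
clock: 10.65
position: [0.6143, 0.0317, 0.161]
tool_rot: [3.142, -0.0, -3.006]
force: [-0.2, 0.6, -3.1]
grip_width: 0.033
```

Run:
```python
from h import *
plan((.616,.032,.05,187.7))
p,d=imaging.grab_frame("side"); cv2.imwrite("pics/side5.png",p)
b=(240,110,310,180)
cv2.imwrite("pics/s5z.png",cv2.resize(p[b[1]:b[3],b[0]:b[2]],(600,600),interpolation=cv2.INTER_CUBIC))
```

```text
t 10.65 p [0.6143 0.0317 0.161 ] yaw -172.24832498835323 F [-0.1969  0.6311 -3.0735] w 0.03297042314441388
-> (0.616, 0.032, 0.05, 187.7) shift [-0.0017  0.      0.111 ] rot [ 0.0001 -0.0003  0.0009]
```

View pics/s5z.png

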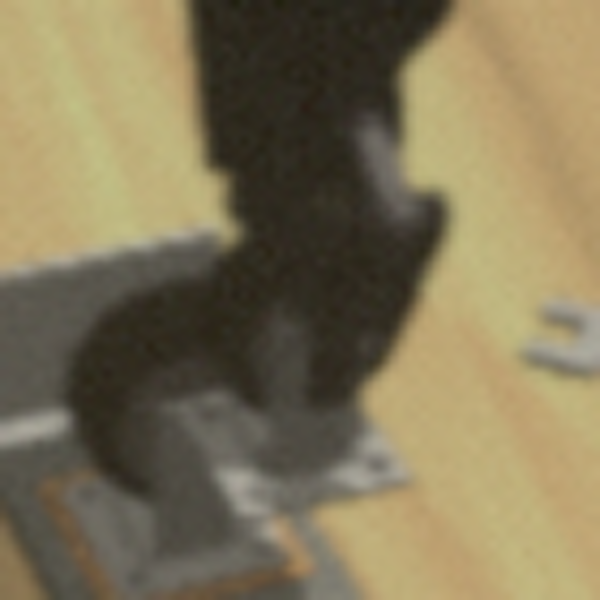

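Run:
```python
from h import *
q=np.array([(170,405),(240,505),(409,474)])/8.571-.5+np.array([240,110])
w=onz("side",q,.1325); print(w, np.linalg.norm(w[1]-w[0]),np.linalg.norm(w[2]-w[1]),"centre",(w[0]+w[2])/2)
```

```text
[[0.5829 0.0565 0.1325]
 [0.5922 0.0061 0.1325]
 [0.646  0.0091 0.1325]] 0.051264246717702674 0.05389005776257264 centre [0.6144 0.0328 0.1325]
```

Call:
{"fn": "carry_out", "kwargs": {"series": [[-0.001,0,0.05,0,0,0,255],[-0.0015,0,0.09,0,0,0,255],[-0.0015,0,0.105,0,0,0,255],[-0.0015,0,0.109,0,0,0,255],[-0.0015,0,0.11,0,0,0,255],[-0.0015,0,0.11,0,0,0,255]]}}

```text
clock: 11.45
position: [0.6172, 0.0318, 0.052]
tool_rot: [-3.142, 0.002, -3.007]
force: [-0.6, -0.5, -3.1]
grip_width: 0.0331
```

Call:
{"fn": "carry_out", "kwargs": {"series": [[0,0,0.001,0,0,0,255],[0,0,0.0015,0,0,0,255],[0,0,0.0015,0,0,0,255]]}}

```text
clock: 11.82
position: [0.6167, 0.0318, 0.0498]
tool_rot: [-3.142, 0.0, -3.006]
force: [-2.7, 0.1, 6.7]
grip_width: 0.0329
```

Call:
{"fn": "carry_out", "kwargs": {"series": [[0,0,0,0,0,0,60],[0,0,0,0,0,0,60],[0,0,0,0,0,0,60],[0,0,0,0,0,0,60],[0,0,-0.03,0,0,0,60],[0,0,-0.08,0,0,0,60],[0,0,-0.13,0,0,0,60],[0,0,-0.14,0,0,0,0],[0,0,-0.14,0,0,0,0]]}}

```text
clock: 12.95
position: [0.6166, 0.0318, 0.1895]
tool_rot: [3.142, 0.001, -3.006]
force: [0.3, 0.0, -2.0]
grip_width: 0.0856
```

Run:
```python
from h import *
plan((.4525,-.2195,.189,148.5),(.4525,-.2195,.021,148.5))
p,d=imaging.grab_frame("side"); cv2.imwrite("pics/side6.png",p)
cv2.imwrite("pics/s6z.png",cv2.resize(p[90:310,170:390],(600,600),interpolation=cv2.INTER_CUBIC))
```

```text
t 12.95 p [0.6166 0.0318 0.1895] yaw -172.2563641216337 F [ 0.3128  0.0389 -2.0037] w 0.08559332276707951
-> (0.4525, -0.2195, 0.189, 148.5) shift [ 0.1965 -0.2268  0.0004] rot [0.0003 0.0008 0.6849]
-> (0.4525, -0.2195, 0.021, 148.5) shift [ 0.1966 -0.2268  0.1684] rot [0.0003 0.0008 0.6849]
```

View pics/s6z.png

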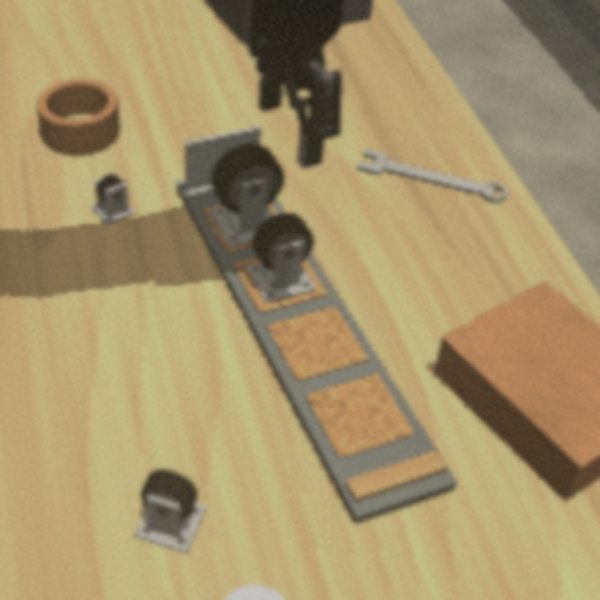

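Casters d and c are standing on their pads (crop (245,190) and (285,260)). On to b.

Call:
{"fn": "carry_out", "kwargs": {"series": [[0.05,-0.057,0,0,0,0.17,0],[0.098,-0.113,0,0,0,0.34,0],[0.15,-0.17,0,0,0,0.51,0],[0.197,-0.227,0,0,0,0.685,0],[0.197,-0.227,0,0,0,0.685,0],[0.197,-0.227,0,0,0,0.685,0],[0.197,-0.227,0,0,0,0.685,0],[0.197,-0.227,0.05,0,0,0.685,0],[0.197,-0.227,0.07,0,0,0.685,0],[0.197,-0.227,0.07,0,0,0.685,0]]}}

```text
clock: 14.25
position: [0.4515, -0.2184, 0.1177]
tool_rot: [-3.141, -0.003, 2.593]
force: [-1.2, -0.3, 1.0]
grip_width: 0.0857
```

Run:
```python
from h import *
plan((.4525,-.2195,.021,148.5))
```

```text
t 14.25 p [ 0.4515 -0.2184  0.1177] yaw 148.59380266648114 F [-1.2053 -0.292   0.9679] w 0.08567214644153825
-> (0.4525, -0.2195, 0.021, 148.5) shift [-0.0017 -0.0003  0.0967] rot [-0.0007 -0.0033  0.0016]
```

Call:
{"fn": "carry_out", "kwargs": {"series": [[-0.0005,0,0.05,0,0,0,0],[-0.0005,0,0.085,0,0,0,0],[-0.0005,0,0.098,0,0,0,0],[-0.0005,0,0.098,0,0,0,0],[-0.0005,0,0.098,0,0,0,255],[-0.0005,0,0.098,0,0,0,255],[-0.0005,0,0.098,0,0,0,255],[-0.0005,0,0.098,0,0,0,255],[-0.0005,0,0.098,0,0,0,255],[-0.0005,0,0.098,0,0,0,255]]}}

```text
clock: 15.5
position: [0.4527, -0.2201, 0.022]
tool_rot: [3.141, 0.001, 2.592]
force: [-2.1, 1.6, 13.6]
grip_width: 0.0288
```

Run:
```python
from h import *
plan((.629,-.062,.15,187.7))
```

```text
t 15.5 p [ 0.4527 -0.2201  0.022 ] yaw 148.5016746632817 F [-2.0812  1.6495 13.5603] w 0.028824825559877424
-> (0.629, -0.062, 0.15, 187.7) shift [-0.0679  0.2269 -0.1278] rot [ 0.      0.0009 -0.6841]
```

Call:
{"fn": "carry_out", "kwargs": {"series": [[0,0,-0.04,0,0,0,255],[0,0,-0.09,0,0,0,255],[0,0,-0.13,0,0,0,255],[-0.013,0.045,-0.13,0,0,-0.14,255],[-0.027,0.09,-0.13,0,0,-0.28,255],[-0.041,0.136,-0.13,0,0,-0.42,255],[-0.054,0.181,-0.13,0,0,-0.56,255],[-0.068,0.227,-0.13,0,0,-0.684,255],[-0.068,0.227,-0.13,0,0,-0.684,255],[-0.068,0.227,-0.13,0,0,-0.684,255]]}}

```text
clock: 16.75
position: [0.6284, -0.0625, 0.1511]
tool_rot: [-3.141, -0.001, -3.008]
force: [-0.6, -0.4, -1.0]
grip_width: 0.029
```

Call:
{"fn": "carry_out", "kwargs": {"series": [[0,0,0,0,0,0,255]]}}

```text
clock: 16.88
position: [0.6283, -0.063, 0.1514]
tool_rot: [-3.141, -0.0, -3.009]
force: [-0.5, 0.2, -1.9]
grip_width: 0.029
```

Run:
```python
from h import *
plan((.629,-.062,.04,187.7))
p,d=imaging.grab_frame("side"); cv2.imwrite("pics/side7.png",p)
b=(250,130,320,200)
cv2.imwrite("pics/s7z.png",cv2.resize(p[b[1]:b[3],b[0]:b[2]],(600,600),interpolation=cv2.INTER_CUBIC))
```

```text
t 16.88 p [ 0.6283 -0.063   0.1514] yaw -172.41301328549088 F [-0.5085  0.197  -1.8749] w 0.028960193513952872
-> (0.629, -0.062, 0.04, 187.7) shift [-0.0008  0.001   0.1114] rot [-0.0005 -0.0004 -0.002 ]
```

View pics/s7z.png

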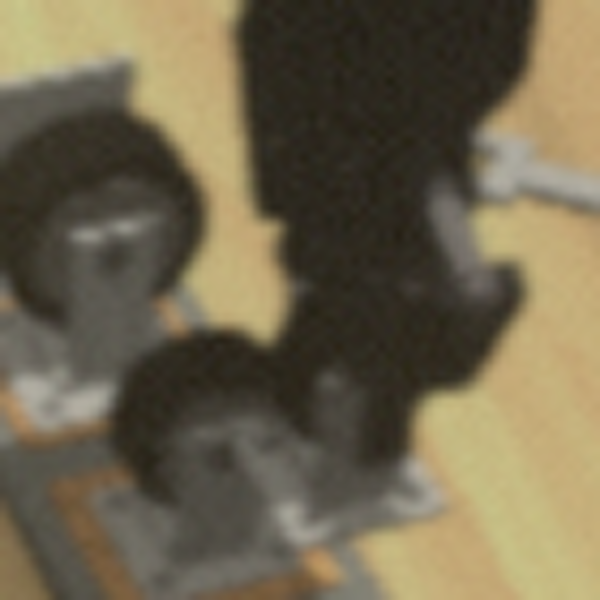

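Run:
```python
from h import *
q=np.array([(297,537),(445,500)])/8.571-.5+np.array([250,130])
w=onz("side",q,.132); e=w[1]-w[0]; u=e/np.linalg.norm(e); n=np.array([-u[1],u[0],0]); print(w,np.linalg.norm(e),np.degrees(np.arctan2(u[1],u[0])),"centre",(w[0]+w[1])/2+.024*n)
```

```text
[[ 0.6094 -0.0861  0.132 ]
 [ 0.6549 -0.0807  0.132 ]] 0.04582613203284794 6.715823132116546 centre [ 0.6294 -0.0596  0.132 ]
```

Call:
{"fn": "carry_out", "kwargs": {"series": [[0,0,0.05,0,0,0,255],[0,0,0.09,0,0,0,255],[0,0,0.105,0,0,0,255],[0,0,0.109,0,0,0,255],[0,0,0.11,0,0,0,255],[0,0,0.11,0,0,0,255]]}}

```text
clock: 17.68
position: [0.6296, -0.0621, 0.0425]
tool_rot: [-3.141, 0.002, -3.008]
force: [0.2, 0.7, -2.1]
grip_width: 0.0295
```

Call:
{"fn": "carry_out", "kwargs": {"series": [[0,0,0.001,0,0,0,255],[0,0,0.0015,0,0,0,255],[0,0,0.0015,0,0,0,255]]}}

```text
clock: 18.05
position: [0.6291, -0.062, 0.0401]
tool_rot: [-3.142, 0.0, -3.007]
force: [-0.3, -0.2, 4.4]
grip_width: 0.0293
```

Call:
{"fn": "carry_out", "kwargs": {"series": [[0,0,0,0,0,0,60],[0,0,0,0,0,0,60],[0,0,0,0,0,0,60],[0,0,0,0,0,0,60],[0,0,-0.03,0,0,0,60],[0,0,-0.08,0,0,0,60],[0,0,-0.13,0,0,0,60],[0,0,-0.14,0,0,0,0],[0,0,-0.14,0,0,0,0]]}}

```text
clock: 19.18
position: [0.629, -0.062, 0.18]
tool_rot: [-3.141, 0.001, -3.007]
force: [-0.6, 0.2, -1.1]
grip_width: 0.0854
```

Run:
```python
from h import *
plan((.4645,.1975,.18,204),(.4645,.1975,.012,204))
print(telemetry.observe()["qpos"])
p,d=imaging.grab_frame("side"); cv2.imwrite("pics/side8.png",p)
cv2.imwrite("pics/s8z.png",cv2.resize(p[90:310,170:390],(600,600),interpolation=cv2.INTER_CUBIC))
```

```text
t 19.18 p [ 0.629 -0.062  0.18 ] yaw -172.30934713494287 F [-0.6182  0.1826 -1.1089] w 0.08539708046153913
-> (0.4645, 0.1975, 0.18, 204) shift [ 0.1283  0.2791 -0.0001] rot [-0.0002  0.0008 -0.2847]
-> (0.4645, 0.1975, 0.012, 204) shift [0.1285 0.2792 0.1679] rot [-0.0002  0.0008 -0.2847]
[-0.0421  0.5885  0.0698  1.6335 -0.0487  0.9205  1.7505]
```

View pics/s8z.png

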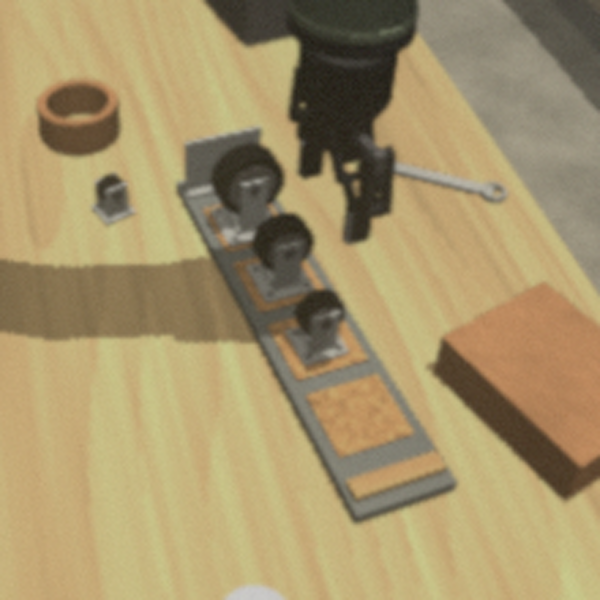

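Casters d, c and b are all on their pads, at crop (245,190), (283,255) and (320,330). On to a.

Call:
{"fn": "carry_out", "kwargs": {"series": [[0.026,0.056,0,0,0,-0.06,0],[0.051,0.112,0,0,0,-0.12,0],[0.077,0.168,0,0,0,-0.18,0],[0.103,0.223,0,0,0,-0.24,0],[0.128,0.279,0,0,0,-0.285,0],[0.128,0.279,0,0,0,-0.285,0],[0.128,0.279,0,0,0,-0.285,0],[0.128,0.279,0.05,0,0,-0.285,0],[0.128,0.279,0.1,0,0,-0.285,0],[0.128,0.279,0.1,0,0,-0.285,0]]}}

```text
clock: 20.48
position: [0.4633, 0.1952, 0.077]
tool_rot: [-3.141, -0.007, -2.724]
force: [-0.4, 0.2, 0.7]
grip_width: 0.0855
```

Call:
{"fn": "carry_out", "kwargs": {"series": [[0,0,0,0,0,0,0]]}}

```text
clock: 20.6
position: [0.4656, 0.1969, 0.0809]
tool_rot: [-3.141, 0.001, -2.724]
force: [0.3, -0.7, -0.3]
grip_width: 0.0853
```

Run:
```python
from h import *
plan((.4645,.1975,.012,204))
```

```text
t 20.6 p [0.4656 0.1969 0.0809] yaw -156.05975323468633 F [ 0.3212 -0.6632 -0.2569] w 0.08525551723478814
-> (0.4645, 0.1975, 0.012, 204) shift [0.0008 0.001  0.0689] rot [-0.0002  0.0006 -0.001 ]
```

Call:
{"fn": "carry_out", "kwargs": {"series": [[0,0.0005,0.03,0,0,0,0],[0,0.0005,0.055,0,0,0,0],[0,0.0005,0.067,0,0,0,0],[0,0.0005,0.067,0,0,0,0],[0,0.0005,0.067,0,0,0,255],[0,0.0005,0.067,0,0,0,255],[0,0.0005,0.067,0,0,0,255],[0,0.0005,0.067,0,0,0,255],[0,0.0005,0.067,0,0,0,255],[0,0.0005,0.067,0,0,0,255]]}}

```text
clock: 21.85
position: [0.4648, 0.1979, 0.0134]
tool_rot: [3.142, 0.001, -2.723]
force: [-1.9, -0.9, 11.7]
grip_width: 0.0252
```

Run:
```python
from h import *
plan((.6415,-.156,.15,187.7))
```

```text
t 21.85 p [0.4648 0.1979 0.0134] yaw -155.99244587949156 F [-1.924  -0.9018 11.7118] w 0.025172788380467263
-> (0.6415, -0.156, 0.15, 187.7) shift [-0.0175 -0.3952 -0.1366] rot [0.0001 0.0006 0.2846]
```

Call:
{"fn": "carry_out", "kwargs": {"series": [[0,0,-0.04,0,0,0,255],[0,0,-0.1,0,0,0,255],[0,0,-0.15,0,0,0,255],[0,0,-0.15,0,0,0,255],[-0.003,-0.056,-0.15,0,0,0.04,255],[-0.006,-0.113,-0.15,0,0,0.08,255],[-0.008,-0.17,-0.15,0,0,0.12,255],[-0.01,-0.226,-0.15,0,0,0.16,255],[-0.012,-0.282,-0.15,0,0,0.2,255],[-0.015,-0.338,-0.15,0,0,0.24,255]]}}

```text
clock: 23.1
position: [0.6159, -0.1065, 0.1618]
tool_rot: [3.141, -0.001, -2.964]
force: [0.7, 1.2, -0.5]
grip_width: 0.0252
```

Run:
```python
from h import *
# commanded pose estimate: start (.4648,.1979,.0125) yaw 204 + shift
R=Ro.from_euler("xyz",[np.pi,0,np.radians(204)]); p=np.array([.4648,.1979,.0125])+R.apply([-.015,-.338,-.15]); 
Rn=R*Ro.from_rotvec([0,0,.24]); y=np.degrees(Rn.as_euler("xyz")[2]); print(p,y)
plan((.6415,-.156,.1625,187.7),start=(*p,y))
```

```text
[ 0.616  -0.1048  0.1625] -169.75098708313976
t 23.1 p [ 0.6159 -0.1065  0.1618] yaw -169.8044749691126 F [ 0.7177  1.2095 -0.4981] w 0.025174049706209276
-> (0.6415, -0.156, 0.1625, 187.7) shift [-0.016  -0.0549 -0.    ] rot [-0.     -0.      0.0445]
```

Call:
{"fn": "carry_out", "kwargs": {"series": [[-0.008,-0.028,0,0,0,0.02,255],[-0.016,-0.055,0,0,0,0.0445,255],[-0.016,-0.055,0,0,0,0.0445,255],[-0.016,-0.055,0,0,0,0.0445,255],[-0.016,-0.055,0,0,0,0.0445,255]]}}

```text
clock: 23.72
position: [0.6411, -0.155, 0.1626]
tool_rot: [3.141, -0.0, -3.006]
force: [0.4, 0.1, -1.5]
grip_width: 0.025
```

Run:
```python
from h import *
plan((.6415,-.156,.0314,187.7))
p,d=imaging.grab_frame("side"); cv2.imwrite("pics/side9.png",p)
b=(250,140,340,230)
cv2.imwrite("pics/s9z.png",cv2.resize(p[b[1]:b[3],b[0]:b[2]],(600,600),interpolation=cv2.INTER_CUBIC))
```

```text
t 23.73 p [ 0.6411 -0.155   0.1626] yaw -172.2096080437904 F [ 0.3531  0.0729 -1.4608] w 0.025020056320001167
-> (0.6415, -0.156, 0.0314, 187.7) shift [-0.0003 -0.0011  0.1311] rot [ 0.0005 -0.0004  0.0016]
```

View pics/s9z.png

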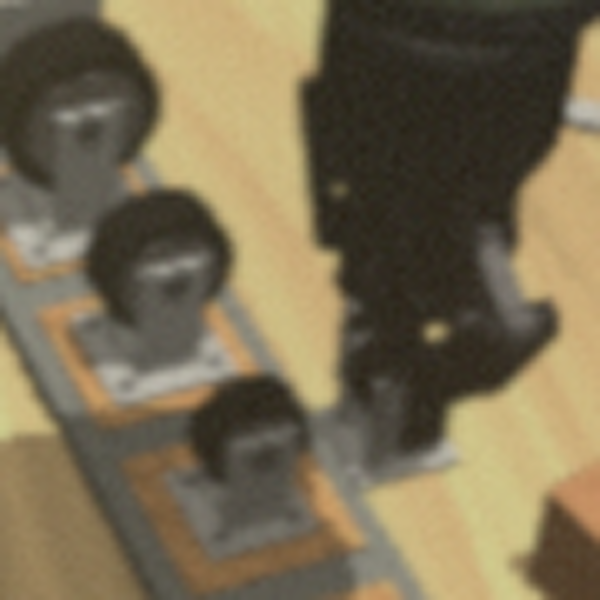

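Caster a hangs upright (plate at about crop (400,470)). The first three look centred. Next I'll lower it.

Call:
{"fn": "carry_out", "kwargs": {"series": [[0,-0.0005,0.06,0,0,0,255],[0,-0.0005,0.1,0,0,0,255],[0,-0.0005,0.12,0,0,0,255],[0,-0.0005,0.127,0,0,0,255],[0,-0.0005,0.129,0,0,0,255],[0,-0.0005,0.129,0,0,0,255]]}}

```text
clock: 24.52
position: [0.6421, -0.1567, 0.035]
tool_rot: [-3.141, 0.002, -3.007]
force: [-0.9, -0.1, -0.7]
grip_width: 0.0251
```

Call:
{"fn": "carry_out", "kwargs": {"series": [[0,0,0.001,0,0,0,255],[0,0,0.002,0,0,0,255],[0,0,0.002,0,0,0,255]]}}

```text
clock: 24.9
position: [0.6415, -0.1566, 0.0319]
tool_rot: [-3.142, 0.0, -3.007]
force: [-0.4, -0.4, -2.0]
grip_width: 0.0252
```

Call:
{"fn": "carry_out", "kwargs": {"series": [[0,0,0.0005,0,0,0,255],[0,0,0.0005,0,0,0,255]]}}

```text
clock: 25.15
position: [0.6415, -0.1566, 0.0315]
tool_rot: [-3.142, 0.0, -3.007]
force: [-1.0, 0.4, 2.2]
grip_width: 0.025
```

Call:
{"fn": "carry_out", "kwargs": {"series": [[0,0,0,0,0,0,60],[0,0,0,0,0,0,60],[0,0,0,0,0,0,60],[0,0,0,0,0,0,60],[0,0,-0.03,0,0,0,60],[0,0,-0.08,0,0,0,60],[0,0,-0.14,0,0,0,60],[0,0,-0.17,0,0,0,0],[0.05,0,-0.17,0,0,0,0],[0.1,0,-0.17,0,0,0,0]]}}

```text
clock: 26.4
position: [0.5411, -0.1701, 0.2015]
tool_rot: [-3.141, 0.001, -3.007]
force: [0.7, -0.0, -1.5]
grip_width: 0.0854
```

Call:
{"fn": "carry_out", "kwargs": {"series": [[0.04,0,0,0,0,0,0],[0.08,0,0,0,0,0,0],[0.08,0,0,0,0,0,0]]}}

```text
clock: 26.78
position: [0.4609, -0.1814, 0.2018]
tool_rot: [-3.141, -0.0, -3.009]
force: [0.6, 0.4, 1.1]
grip_width: 0.0854
```

Run:
```python
from h import *
plan()
for n in("side","top"):
    p,d=imaging.grab_frame(n); cv2.imwrite(f"pics/{n}10.png",p); np.save(f"{n}10_d.npy",d)
    a=p[120:290,225:350] if n=="side" else p[130:270,140:420]
    cv2.imwrite(f"pics/{n}10z.png",cv2.resize(a,(441,600) if n=="side" else (800,400),interpolation=cv2.INTER_CUBIC))
```

```text
t 26.77 p [ 0.4609 -0.1814  0.2018] yaw -172.4010523601408 F [0.571  0.3703 1.0551] w 0.08538735058826573
```

View pics/side10z.png

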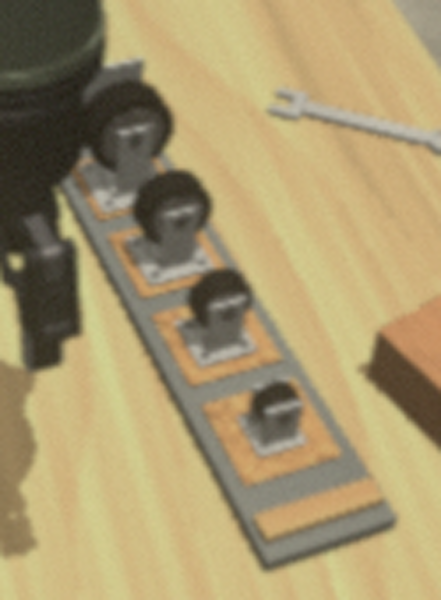

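View pics/top10z.png

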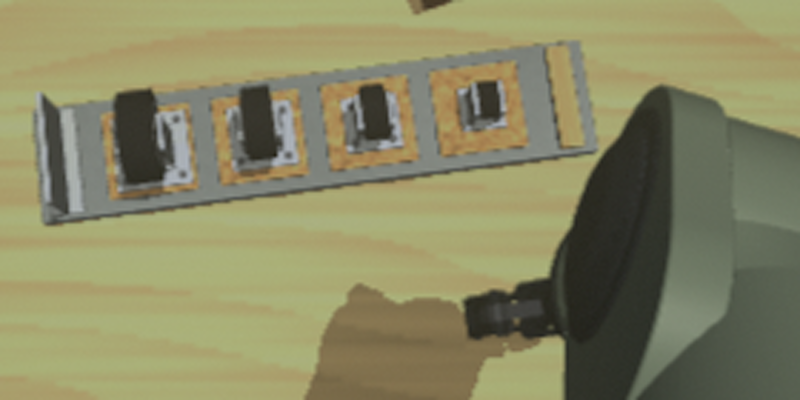

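All four stand upright. As a check, I'll measure the plate centres against the pads.

Run:
```python
from h import *
pads=dict(top=dict(d=(.6027,.1266),c=(.6153,.0327),b=(.628,-.0613),a=(.6407,-.1553)),side=dict(d=(.6043,.1253),c=(.6168,.0315),b=(.6294,-.0627),a=(.6421,-.1568)))
S=dict(a=.038,b=.048,c=.056,d=.064);Ht=dict(a=.048,b=.066,c=.082,d=.099)
for n in("top","side"):
    p=cv2.imread(f"pics/{n}10.png");h=cv2.cvtColor(cv2.GaussianBlur(p,(3,3),0),cv2.COLOR_BGR2HSV).astype(int)
    C=cloud(n,np.load(f"{n}10_d.npy"))
    for k,(x,y) in pads[n].items():
        near=(abs(C[...,0]-x)<.042)&(abs(C[...,1]-y)<.042)
        q=C[near&(h[...,1]<65)&(C[...,2]>.0195)&(C[...,2]<.026)]
        r=cv2.minAreaRect(q[:,:2].astype(np.float32)); t=C[near&(C[...,2]>.02)&(C[...,2]<.15)]
        print(n,k,"offset mm",np.round((np.array(r[0])-(x,y))*1000,1),"size",np.round(r[1],3),"ang",round(r[2],1),"plate z",np.round(np.median(q[:,2]),4),"top z",np.round(np.percentile(t[:,2],98),3),"exp",round(.018+Ht[k],3))
    
q=cv2.imread("pics/top10.png");print(np.abs(q[215:245,388:420].astype(int)-cv2.imread("pics/top0.png")[215:245,388:420]).mean())
s=cv2.imread("pics/side10.png");print(np.abs(s[300:350,245:285].astype(int)-cv2.imread("pics/side0.png")[300:350,245:285]).mean())
```

```text
top d offset mm [-0.2 -1.9] size [0.063 0.064] ang 9.6 plate z 0.022 top z 0.117 exp 0.117
top c offset mm [ 5.5 -1.4] size [0.066 0.056] ang 8.3 plate z 0.022 top z 0.101 exp 0.1
top b offset mm [-2.3  4.8] size [0.078 0.062] ang 82.1 plate z 0.0216 top z 0.085 exp 0.084
top a offset mm [-2.5  5.3] size [0.081 0.067] ang 7.6 plate z 0.0223 top z 0.067 exp 0.066
side d offset mm [-12.4  -8.1] size [0.058 0.06 ] ang 64.2 plate z 0.0223 top z 0.117 exp 0.117
side c offset mm [ 0.7 -1.9] size [0.054 0.055] ang 5.9 plate z 0.022 top z 0.1 exp 0.1
side b offset mm [-0.1 -1.9] size [0.046 0.045] ang 6.7 plate z 0.0217 top z 0.084 exp 0.084
side a offset mm [-4.7 -9.2] size [0.027 0.045] ang 61.8 plate z 0.0223 top z 0.066 exp 0.066
43.20729166666667
18.7365
```

The rects with the right plate size agree to within 2 mm (d from top; c and b from side). Caster a needs a cleaner mask, and the jar patch changed, so I'll look at both.

Run:
```python
from h import *
for n in("top","side"):
    p=cv2.imread(f"pics/{n}10.png");h=cv2.cvtColor(p,cv2.COLOR_BGR2HSV).astype(int)
    x,y=dict(top=(.6407,-.1553),side=(.6421,-.1568))[n]
    u,v=proj(n,[(x,y,.022)])[0]; print(n,u,v)
    m=np.zeros(h.shape[:2],np.uint8); r=15; m[int(v-r-3):int(v+r),int(u-r):int(u+r)]=1
    k=(m>0)&(h[...,1]<60); k=cv2.morphologyEx(k.astype(np.uint8),2,np.ones((2,2)))
    nn,l,st,c=cv2.connectedComponentsWithStats(k); i=1+np.argmin(np.hypot(*(c[1:]-(u,v)).T)+1e3*(st[1:,4]<30))
    C=cloud(n,np.load(f"{n}10_d.npy")); ok=(l==i)&(C[...,2]>.019)&(C[...,2]<.027)
    q=C[ok]; R=cv2.minAreaRect(q[:,:2].astype(np.float32)); print(n,(np.array(R[0])-(x,y))*1000,R[1:],len(q))
```

```text
top 307.2470026199365 167.39821353474267
top [-2.2788 -5.0481] ((0.03515268489718437, 0.03981739282608032), 4.360713005065918) 75
side 301.4848912689804 240.8619342940652
side [ -0.8533 -10.0908] ((0.026055900380015373, 0.04278343915939331), 71.09466552734375) 79
```

View pics/side10.png

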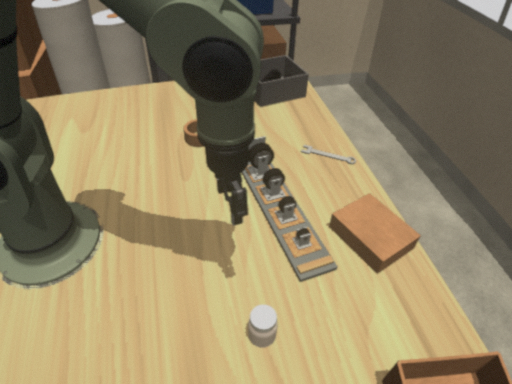

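The jar is at (263,320), the same spot as before, and only the light on it has changed. Next I'll zoom in on caster a.

Run:
```python
from h import *
o=[]
for n,(u,v) in dict(top=(307,166),side=(301,240)).items():
    p=cv2.imread(f"pics/{n}10.png")[v-21:v+21,u-21:u+21]; o.append(cv2.resize(p,(400,400),interpolation=cv2.INTER_CUBIC))
cv2.imwrite("pics/a10.png",np.hstack(o))
```

```text
(no output)
```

View pics/a10.png

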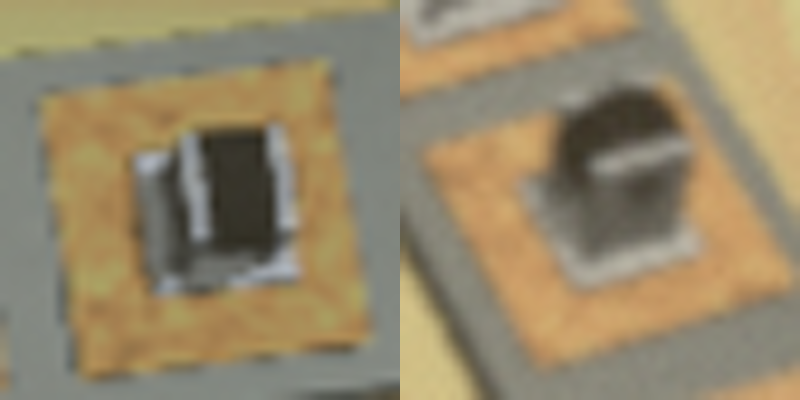

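Run:
```python
from h import *
from workcell import ticket
for f in("side0","side10"):
    h=cv2.cvtColor(cv2.imread(f"pics/{f}.png")[295:350,240:290],cv2.COLOR_BGR2HSV)
    m=((h[...,1]<40)&(h[...,2]>140)).astype(np.uint8); M=cv2.moments(m,True); print(f,"lid",M['m10']/M['m00']+240,M['m01']/M['m00']+295,M['m00'])
s=telemetry.observe();print(s["clock"],s["force"],s["qd"])
print(ticket.job_done())
```

```text
side0 lid 263.05882352941177 316.64516129032256 527.0
side10 lid 263.00738007380073 316.95387453874537 542.0
26.875 [ 0.5156  0.9194 -0.0047] [-0.006   0.0171 -0.0062 -0.0191 -0.0024  0.0031 -0.0027]
the job is handed in; nothing more can be done
None
```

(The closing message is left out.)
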